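# Clamp a flow meter in the bench holder with its quick-release lever

## Robot

A 7-joint arm with a two-finger parallel gripper is mounted at the origin on the work surface. World frame = base frame: x ahead of the robot, y to its left, z up, the work surface at z = 0. Lengths are in m, angles in rad, forces in N, time in s.
With the tool pointing down it reaches from about 0.4 to 0.875 m from the base axis. Payload 19.3 kg.
Tool frame: the origin (TCP) lies at the very end of the fingers, on their centre line; the grasp point (between the pads) lies 19 mm behind it; z points along the fingers, y is the line along which they close (so a half turn about z gives the same grasp; the last joint's range is limited). The gripper opens to 85 mm and grips with 20 to 120 N. Pads are 22 mm wide; open, the fingers measure 114 mm over their backs; the gripper's body (76 mm by 85 mm) begins 54 mm behind the grasp point. The pads swing forward as they close: fully open they stand 13 mm farther back than shut.
Start: joints at [-1.293, 0.521, -0.036, 1.599, 0.021, 1.021, -0.113], TCP at [0.213, 0.588, 0.206] pointing down, gripper open.
Joint ranges: [-2.91, 2.91], [-0.3, 2.13], [-1.5, 1.42], [0.17, 2.43], [-1.26, 4.41], [0.16, 1.93], [-2.52, 2.52]. Speed limits (rad/s): [1.89, 1.89, 2.39, 2.39, 3.01, 3.01, 3.01].

## Interface

Orientations are given as [roll, pitch, yaw] about the fixed x, y, z axes, in that order (R = Rz(yaw) Ry(pitch) Rx(roll)).
In Python, from workcell import bot gives the robot as it stands.
- The arm moves only by the tool servo_tool, never from a script. Its argument "plan" is a list of rows, each a list of 7 numbers: the finger opening in cm, from 0 to 8.54, then the shift along the tool's x, y, z in cm, then the turn, a rotation vector about the tool's x, y, z in degrees. In form: [[fingers, x, y, z, wx, wy, wz], ...]. A call has 1 to 10 rows; each row is the pose to reach, as a shift and turn from the pose commanded when the call began, along the tool's axes at that moment; what a row does not reach only later rows make up. A row lasts 1/10 s, in which the tool goes at most 50 mm and 8.59 degrees, less where a joint would pass 70% of its speed; a pose out of reach is approached as far as the arm can. A call with a gripper value outside its range is refused whole. The fingers move at their own pace and stop on an object; "force" is the grip in N (left out, the last holds). Time passes only in rows, so rows that repeat a pose let the fingers close. It gives the time, the measured TCP pose, the force, the opening and the grip force at its end, in the units of the state.
- bot.observe(): the state, without advancing time (a new reading comes with each control period).
- bot.grab_frame(name): name is "side" or "top" or "wrist"; returns a dict with "frame" (384x512x3 uint8, blue, green, red), "mtx" (3x3 intrinsics, pixels), "R" (3x3) and "t" (3): a world point X has camera coordinates R X + t; the wrist camera has in their place "T_tool_cam" (4x4, takes a point from camera to tool coordinates, whose origin is the TCP and whose axes are the flange's). Camera axes: x right, y down, z forward; pixel columns grow to the right and rows downward; lengths in m; the calibration is good to about 2 mm. A picture is of the moment at which its call begins: read the wrist's pose just before it. There is no depth.
- bot.job_done(): hands the job in; it is judged then, once.
The state is a dict: "clock": time; "qpos": joint angles; "qd": joint speeds; "joint_efforts": joint torques, N m; "position": TCP position; "tool_rot": TCP orientation; "force": force on the tool from outside, world axes, zero at the start; "moment": the same for the moment, N m; "grip_width": finger opening in m; "finger_force": force on a finger pad.
Only numpy, scipy, OpenCV 4.12 (cv2) and the standard library are available. Lean on these libraries where they do the work, as an engineer would, in place of code of your own. Each camera call takes 0.05 s, during which the arm holds its last target. There are 200 camera calls.

## Task

Fix the blue-headed flow meter in the bench holder: slide it along the bed until its far red cap is against the end stop, turn the four-armed nut tighter until the red quick-release lever starts to meet firm resistance when it points about straight out from the jaw, then fold the lever fully closed along the jaw. Leave the other things on the bench where they are.

Things in the scene. Friction and masses are not known exactly. Their poses are not given: they have to be found in the camera images.
- stand: Bench holder bolted to the bench. Its x runs along the meter bed to the grey end stop, y along the clamp's skewer to the four-armed nut, z up; origin on the bench below the clamp's middle. Two jaws: x -30 to 30, tops 100 mm up, outer faces at y -49 (lever side) and +49 (nut side). White bed: top 62 mm up, x -55 to 140; side guides (y 21 to 26 mm either way) 70 mm high, x 40 to 140.
- stop_face (a point): Point on the grey end stop's face (stand x 138, y 0), 84 mm up, that the meter's far red cap must touch. The stop is 98 mm high. Axes as the stand's.
- meter: The loose flow meter; origin under the middle of its steel body, x along it to the stop, z up.
- meter_cap (a point): Middle of the outer face of the meter's far red cap, the end next to the stop. x along the meter to the stop, z up. The meter lies loose on the bed, 0.7 to 1 kg: steel body 160 x 40 x 44 mm high, a red cap (diameter 26, 18 mm long) on either end, axis 22 mm above the bed. Near cap's outer face: 196 mm behind this point. Starts 14 to 40 mm short of the stop; slides with 2 to 3 N.
- meter_head (a point): Centre of the meter's upright blue round head, diameter 76, 88 mm high, 48 mm behind meter_cap. Its underside is 18 mm above the steel body's top, on a 30 mm thick neck. Axes as meter_cap. The meter is best pushed by its near red cap, which is clear all round.
- lever_pivot (a point): Upright pivot axis of the red quick-release lever: stand x 0, y -67, 50 mm above the bench. Does not move (the lever itself shifts up to 7 mm outwards as it closes). Axes as the stand's.
- lever_tip (a point): Centre of the round end of the red lever, 92 mm from its pivot, 50 mm above the bench. The arm is 10 mm thick and 18 mm high and swings level. x points from the pivot to this end.
- lever (a joint): Red lever, rad, growing clockwise seen from above. 0 open (36 degrees from straight out, towards the end stop); 0.63 straight out along stand -y; 2.2 shut, at its stop, lying along the jaw to stand -x. Starts at 0 to 0.3, stays where left (drag about 1 N at its end), goes firm where the jaw meets the meter, then springs back if let go; over centre past 2.0 it stays shut. Set right it takes 5 to 13 N.
- nut_center (a point): Centre of the black four-armed nut at the other end of the skewer, on its axis (stand y), 50 mm above the bench, about 96 mm from the clamp's middle at first (it moves inwards up to 12 mm). Round arms at right angles, 13 to 16 mm thick, reach 38 mm from the axis; hub diameter 28, 24 mm long. Axes as the stand's; it does not turn with the nut.
- nut_arm (a point): End of one of the nut's four arms, 38 mm from the axis; shows how the nut stands.
- nut (a joint): Turn of the nut, rad, growing as it tightens: clockwise seen from its outer side, the top arm moving along stand -x. 4 mm a turn; held by friction, 7 to 9 N at an arm. Starts slack at -0.6 to 1.0: the lever then shuts with hardly any resistance. Each quarter turn brings the firm point about 0.2 rad earlier; with the lever left part-way, turning on presses the lever back once the jaw grips.
- jaw: The moving jaw, on the nut side: 60 mm along x, rubber-faced, sliding along stand y; axes as the stand's. A light spring opens it; open, it leaves 1 mm free in all beside the meter. With the lever shut it presses on the meter with about 150 to 250 N when well set; below 110 it is slack, above 330 too tight.
- spare_head_mid (a point): Bystander: middle of a blue meter head standing on the bench, diameter 84, 110 mm high.
- carton: Bystander: small open cardboard box, 170 x 130 x 75 mm, origin under its centre.
- spanner: Bystander: steel spanner, 200 mm long, lying flat, origin near its middle.
- port_cap: Bystander: loose red flanged port cap, diameter 60, 24 mm high, origin under its centre.
Things that resemble listed ones, but are neither listed nor needed, are in the scene too. Leave any orange look-alike of the meter alone.

How it is judged:
On the way, in this order (a step that is already met when the one before it is completed fails the run):
1. the meter's far cap is against the end stop (within 3 mm), before the clamp squeezes (x of meter_cap in the frame of stop_face above -0.003 m and contact force between jaw and meter below 3 N and value of joint lever below 1.5 rad), for 0.2 s.
2. the clamp begins to squeeze while the lever still points about straight out: jaw pressing on the meter with over 12 N with the lever at less than 1.1 rad (contact force between jaw and meter above 12 N and value of joint lever below 1.1 rad), for 0.05 s.
At the end, for the whole second after the job is handed in: The meter sits upright with its far cap within 3 mm of the end stop, the lever is shut (over 2.1 rad) and stays so on its own, and the jaw presses on the meter with 110 to 330 N, so the clamp is neither slack nor overtightened (x of meter_cap in the frame of stop_face above -0.003 m and value of joint lever above 2.1 rad and contact force between jaw and meter between 110 and 330 N and velocity of joint lever below 0.1 rad/s and angle between meter_head's own z axis and vertical below 0.05 rad); the robot touches nothing.
It fails at once if the meter is tipped or lifted off the bed (angle between meter_head's own z axis and vertical above 0.2 rad or z of meter_cap in the frame of stop_face above 0.02 m).
It fails at once if another thing on the bench is moved by more than 20 mm (distance of any of spare_head_mid, carton, spanner, port_cap from where it was at the start of the episode above 0.02 m).
It also fails if it takes over 67 s, if anything falls off the work surface, if the arm or the gripper's body presses on something with over 40 N, if the wrist force passes 120 N, or if a joint passes its speed limit or range.

## Working session

There is one attempt and no reset: what is moved stays moved. The work goes in short steps, Python scripts to look and compute and a tool call to move; the robot and the scene stay as the last step left them, time stands still between calls to the robot, and variables do not carry over. Pictures are saved under pics/ and viewed, at most 10 in all, crops included, and the job is handed in when it is done.

Besides the shell and the picture viewer there is one more tool, called after ">>>" as name(argument=value, ...), one argument or row to a line, values as JSON. servo_tool: Moves the arm, as the interface text tells. Its arguments: {"type":"object","properties":{"plan":{"type":"array","items":{"type":"array","items":{"type":"number"}}},"force":{"type":"number"}},"required":["plan"]}

```bash
mkdir -p pics
python3 - <<'E'
from workcell import bot
import cv2,json,numpy as np
s=bot.observe();print(s)
for n in("side","top"):
    f=bot.grab_frame(n);cv2.imwrite(f"pics/{n}0.png",cv2.resize(f["frame"],None,fx=1.5,fy=1.5));np.savez(f"{n}.npz",mtx=f["mtx"],R=f["R"],t=f["t"]);print(n,f["mtx"],f["R"],f["t"])
E
```

```text
{'clock': 0.0, 'qpos': array([-1.29322463,  0.52201386, -0.03631427,  1.59999701,  0.02117976,
        1.02108976, -0.11280084]), 'qd': array([-7.94481818e-04, -8.24762974e-04,  1.13789312e-03, -7.36315938e-05,
       -5.21504401e-05, -9.47922644e-04, -1.10230683e-03]), 'joint_efforts': array([-6.51345526e-04, -9.27095175e+01,  1.97944410e+00, -3.69913137e+01,
        1.77708274e-02,  8.25129915e-03, -4.26990471e-05]), 'position': array([0.21291741, 0.58723161, 0.20532992]), 'tool_rot': array([-3.14047101e+00,  6.91248186e-05,  2.79378801e+00]), 'force': array([-0.02741664, -0.02249343, -0.05074359]), 'moment': array([-0.06338433, -0.00725354,  0.00174301]), 'finger_force': 0.0, 'grip_width': 0.08555861016352778}
side [[364.3650378    0.         254.20198572]
 [  0.         364.3650378  198.21241039]
 [  0.           0.           1.        ]] [[ 0.94987262 -0.3119873   0.02014763]
 [-0.18648194 -0.61712727 -0.76444648]
 [ 0.25093125  0.72236961 -0.6443723 ]] [-0.50215245  0.21724034  1.05955424]
top [[468.72128408   0.         251.98975185]
 [  0.         468.72128408 195.81203802]
 [  0.           0.           1.        ]] [[ 1.69439328e-02 -9.99853775e-01  2.30909952e-03]
 [-9.90483332e-01 -1.71005286e-02 -1.36566251e-01]
 [ 1.36585769e-01  2.68447943e-05 -9.90628249e-01]] [0.02804948 0.54559066 1.44368569]
```

View pics/side0.png

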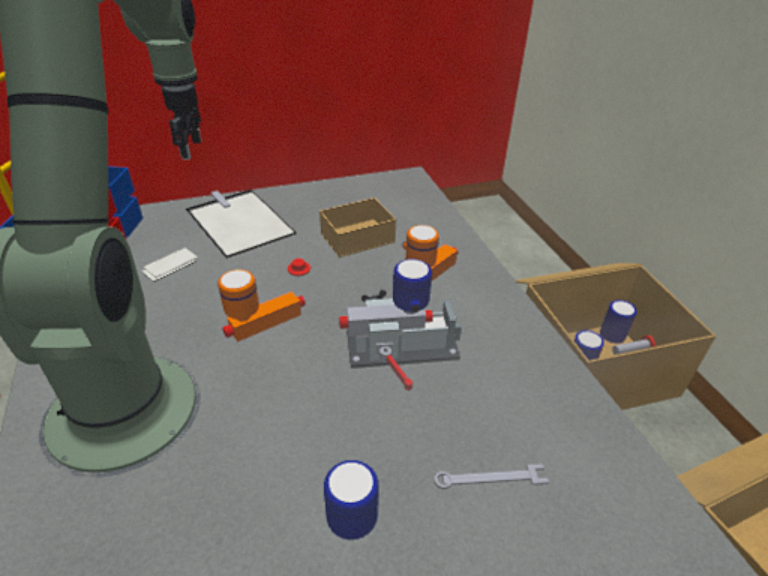

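View pics/top0.png

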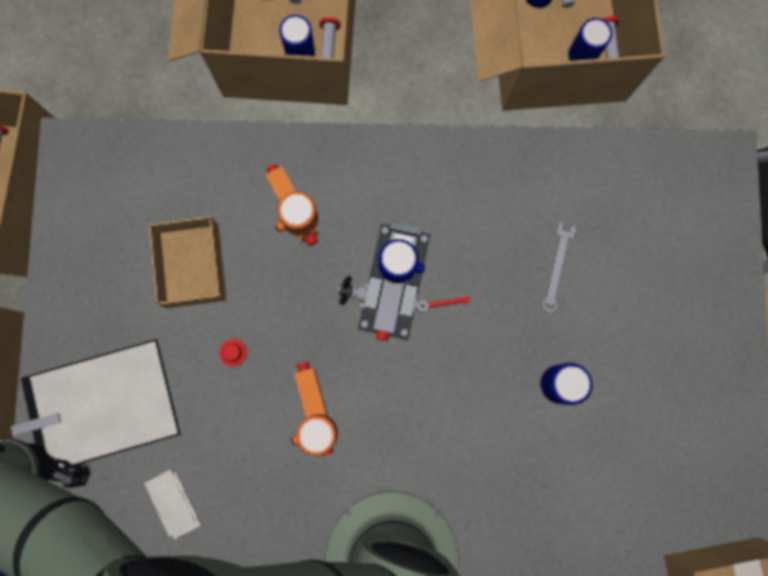

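The top view shows the stand with its lever pivot at (423,305), tip (466,299), nut (346,291), near cap (382,336) and head top (398,257), in 1.5x pixels. I'll fit the stand pose and check it with a projected overlay.

```bash
cat > h.py <<'E'
import numpy as np,cv2
from scipy.spatial.transform import Rotation as Ro
def cam(n):
    d=np.load(f"{n}.npz");return d["mtx"],d["R"],d["t"]
def ray(n,u,v,z):
    K,R,t=cam(n);d=R.T@np.linalg.inv(K)@[u,v,1];c=-R.T@t;return c+d*(z-c[2])/d[2]
def proj(n,P):
    K,R,t=cam(n);p=(R@np.atleast_2d(P).T).T+t;p=p@K.T;return p[:,:2]/p[:,2:]
def stand(o,yaw,P):
    return np.atleast_2d(P)@Ro.from_euler('z',yaw).as_matrix().T+[o[0],o[1],0]
E
cat > m.py <<'E'
from h import *
P=lambda u,v,z:ray("top",u/1.5,v/1.5,z)
piv=P(423,305,.06);nut=P(346,291,.05);tip=P(466,299,.06);cap=P(382,336,.09);head=P(398,257,.212)
print("piv",piv,"nut",nut,"tip",tip,"cap",cap,"head",head)
d=piv-nut;yaw=np.arctan2(d[1],d[0])+np.pi/2
print("yaw nutpiv",yaw,np.linalg.norm(d),"yaw meter",np.arctan2(*(head-cap)[1::-1]))
yaw=np.arctan2(*(head-cap)[1::-1])
bolts=[P(*b,.012) for b in((385,230),(425,239),(364,324),(405,333))]
print(bolts)
o=stand((0,0),yaw,[0,.067,0])[0]+piv;print("o",o)
E
python3 m.py
python3 - <<'E'
import cv2
a=cv2.imread("pics/top0.png")[200:360,320:490];b=cv2.imread("pics/side0.png")[240:400,320:490]
cv2.imwrite("pics/c.png",cv2.hconcat([cv2.resize(i,(396,372),interpolation=cv2.INTER_CUBIC) for i in(a,b)]))
E
```

```text
piv [ 0.51995392 -0.05618459  0.06      ] nut [0.54787183 0.10429057 0.05      ] tip [ 0.53401459 -0.14520246  0.06      ] cap [0.4519538  0.02783084 0.09      ] head [0.5908852  0.00113329 0.212     ]
yaw nutpiv -0.17224635651463882 0.16319218126164667 yaw meter -0.1898492975543036
[array([0.68836361, 0.02451969, 0.012     ]), array([ 0.66994786, -0.06244419,  0.012     ]), array([0.48290899, 0.06606035, 0.012     ]), array([ 0.46520059, -0.02150079,  0.012     ])]
o [0.53259755 0.0096116  0.06      ]
```

Run:
```python
from h import *
o,yaw=(.533,.0105),-.195
pts=[[x,y,.1] for x in(-.03,.03) for y in(-.049,.049)]+[[.138,y,.098] for y in(-.025,.025)]+[[0,-.067,.05],[0,.096,.05]]+[[-.055,y,.062] for y in(-.02,.02)]
W=stand(o,yaw,pts);out=[]
for n,(x0,y0) in(("top",(215,135)),("side",(215,160))):
    a=cv2.imread(f"pics/{n}0.png");a=cv2.resize(a,(512,384),interpolation=cv2.INTER_AREA)[y0:y0+110,x0:x0+110]
    a=cv2.resize(a,(396,396),interpolation=cv2.INTER_CUBIC)
    for p in proj(n,W): cv2.circle(a,tuple(int(v) for v in (p-[x0,y0]+.5)*3.6),2,(0,255,0),-1)
    out.append(a)
cv2.imwrite("pics/c1.png",cv2.hconcat(out))
```

```text
(no output)
```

View pics/c1.png

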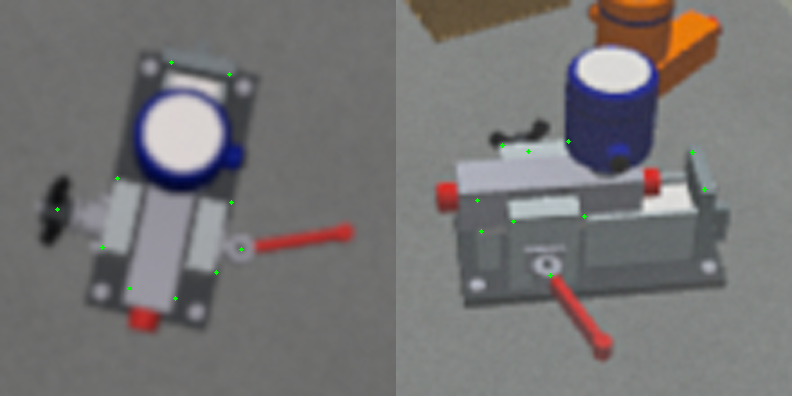

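The overlay fits to about 1–2 mm, giving stand origin (0.533, 0.0105) and yaw -0.195. The lever is at about 0.28 rad and the meter about 31 mm short. Next I'll move to behind the near cap.

```bash
cat >> h.py <<'E'
O,YAW=(.533,.0105),-.195
RS=Ro.from_euler('z',YAW).as_matrix()
def st(p): return RS.T@(np.array(p)-[O[0],O[1],0])
def go(s,*targets):
    T=Ro.from_euler('xyz',s["tool_rot"]);p=np.array(s["position"])
    print("t",round(s["clock"],2),"stand",np.round(st(p)*1000,1),"F stand",np.round(RS.T@s["force"],1),"yaw err",np.round(np.degrees((T.inv()*Ro.from_euler('xyz',[np.pi,0,YAW+np.pi])).as_rotvec()),2))
    for t in targets: print(t,np.round(T.inv().apply(stand(O,YAW,t)[0]-p)*100,2))
E
python3 -c "
from workcell import bot
from h import *
go(bot.observe(),[-.12,0,.3],[-.118,0,.078])"
```

```text
t 0.1 stand [-425.8  503.8  205.4] F stand [ 0.  -0.1  0.3] yaw err [-0.06 -0.   -8.75]
[-0.12, 0, 0.3] [-37.89 -45.15  -9.41]
[-0.118, 0, 0.078] [-38.08 -45.1   12.79]
```

>>> servo_tool(
  plan=[
    [0,0,0,-5,0,0,0],
    [0,0,0,-10,0,0,0],
    [0,-3,-3.6,-10,0,0,-2],
    [0,-6,-7.2,-10,0,0,-4],
    [0,-9,-10.8,-10,0,0,-6],
    [0,-12,-14.4,-10,0,0,-8.75],
    [0,-15,-18,-10,0,0,-8.75],
    [0,-18,-21.5,-10,0,0,-8.75],
    [0,-21,-25,-10,0,0,-8.75],
    [0,-24,-28.6,-10,0,0,-8.75],
  ],
)

```text
clock: 1.1
position: [0.3414, 0.235, 0.3059]
tool_rot: [3.141, -0.0, 2.947]
force: [1.7, 1.2, 1.2]
grip_width: 0.0002
finger_force: 0.0
```

```bash
python3 -c "
from workcell import bot
from h import *
go(bot.observe(),[-.12,0,.25],[-.12,0,.078])"
```

```text
t 1.1 stand [-231.5  183.1  305.9] F stand [1.5 1.6 1.2] yaw err [ 0.01 -0.   -0.  ]
[-0.12, 0, 0.25] [-11.15 -18.31   5.58]
[-0.12, 0, 0.078] [-11.15 -18.31  22.78]
```

>>> servo_tool(
  plan=[
    [0,-2.5,-4,1,0,0,0],
    [0,-5,-8,2,0,0,0],
    [0,-7.5,-12,4,0,0,0],
    [0,-10,-16,6,0,0,0],
    [0,-11.1,-18.3,9,0,0,0],
    [0,-11.1,-18.3,13,0,0,0],
    [0,-11.1,-18.3,16,0,0,0],
    [0,-11.1,-18.3,16,0,0,0],
  ],
)

```text
clock: 1.9
position: [0.4126, 0.0352, 0.1433]
tool_rot: [-3.139, -0.005, 2.946]
force: [0.1, -0.1, 0.4]
grip_width: -0.0003
finger_force: 0.0
```

```bash
python3 -c "
from workcell import bot
from h import *
s=bot.observe()
go(s,[-.12,0,.077],[-.075,0,.077])
f=bot.grab_frame('wrist');cv2.imwrite('pics/w1.png',f['frame']);print(f['T_tool_cam'],f['mtx'])
f=bot.grab_frame('top');cv2.imwrite('pics/t1.png',cv2.resize(f['frame'][130:250,200:340],None,fx=4,fy=4,interpolation=2))"
```

```text
t 1.9 stand [-122.9    0.9  143.3] F stand [ 0.1 -0.1  0.4] yaw err [-0.17 -0.29 -0.03]
[-0.12, 0, 0.077] [-0.33 -0.07  6.63]
[-0.075, 0, 0.077] [-4.83 -0.06  6.61]
[[ 2.85465212e-04 -9.53091151e-01 -3.02683294e-01  7.74209591e-02]
 [ 9.99999941e-01  2.14352720e-04  2.68159876e-04  3.87192218e-04]
 [-1.90699818e-04 -3.02683353e-01  9.53091156e-01 -1.68135602e-01]
 [ 0.00000000e+00  0.00000000e+00  0.00000000e+00  1.00000000e+00]] [[313.12736368   0.         253.0304824 ]
 [  0.         313.12736368 189.62601302]
 [  0.           0.           1.        ]]
```

View pics/w1.png

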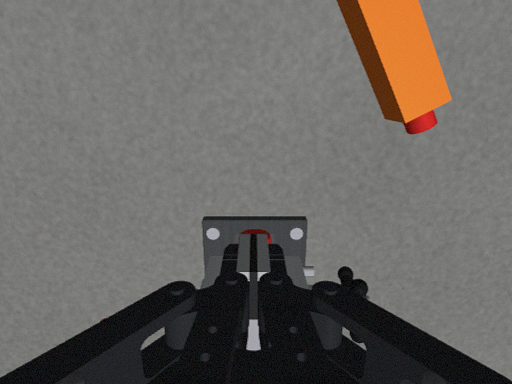

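```bash
cat >> h.py <<'E'
def wray(s,f,u,v,z):
    T=np.eye(4);T[:3,:3]=Ro.from_euler('xyz',s["tool_rot"]).as_matrix();T[:3,3]=s["position"]
    T=T@f["T_tool_cam"];d=T[:3,:3]@np.linalg.inv(f["mtx"])@[u,v,1];c=T[:3,3];return st(c+d*(z-c[2])/d[2])
def wproj(s,f,P):
    T=np.eye(4);T[:3,:3]=Ro.from_euler('xyz',s["tool_rot"]).as_matrix();T[:3,3]=s["position"]
    M=np.linalg.inv(T@f["T_tool_cam"]);p=stand(O,YAW,P)@M[:3,:3].T+M[:3,3];p=p@f["mtx"].T;return p[:,:2]/p[:,2:]
E
python3 -c "
from workcell import bot
from h import *
s=bot.observe();f=bot.grab_frame('wrist')
print(wray(s,f,256,230,.097),wray(s,f,256,217,.012),wray(s,f,[0][0]+203,217,.012),wray(s,f,307,217,.012))
print(wray(s,f,213,233,.015),wray(s,f,297,233,.015))
print(wproj(s,f,[[0,.096,.05],[-.1,0,.09]]))"
```

```text
[-0.09717946  0.00452525  0.097     ] [-0.07249647  0.00533613  0.012     ] [-0.07248584 -0.04993062  0.012     ] [-0.07250669  0.05851075  0.012     ]
[-0.05561146 -0.03978666  0.015     ] [-0.05563026  0.04840089  0.015     ]
[[347.06882768 299.11450154]
 [250.12121499 222.8668541 ]]
```

The finger is lined up with the near cap to within a few mm and clear behind it. I'll lower, then push forward 30 mm.

>>> servo_tool(
  plan=[
    [0,0,0.2,3.5,0.17,0.29,0],
    [0,0,0.2,6.5,0.17,0.29,0],
    [0,0,0.2,6.5,0.17,0.29,0],
    [0,-1,0.2,6.5,0.17,0.29,0],
    [0,-2,0.2,6.5,0.17,0.29,0],
    [0,-2.5,0.2,6.5,0.17,0.29,0],
    [0,-3,0.2,6.5,0.17,0.29,0],
    [0,-3.5,0.2,6.5,0.17,0.29,0],
    [0,-3.5,0.2,6.5,0.17,0.29,0],
  ],
)

```text
clock: 2.95
position: [0.45, 0.0309, 0.0811]
tool_rot: [-3.139, -0.005, 2.946]
force: [-0.7, 0.9, 1.1]
grip_width: -0.0001
finger_force: 0.0
```

```bash
sed -i 's/^O,YAW=.*/O,YAW=(.5334,.0125),-.195/' h.py; python3 -c "
from workcell import bot
from h import *
go(bot.observe(),[-.07,0,.077])"
```

```text
t 2.95 stand [-85.4   1.9  81.1] F stand [-0.8  0.7  1.1] yaw err [-0.16 -0.26 -0.02]
[-0.07, 0, 0.077] [-1.54 -0.19  0.4 ]
```

>>> servo_tool(
  plan=[
    [0,-0.3,0,0.2,0,0,0],
    [0,-0.6,0,0.2,0,0,0],
    [0,-0.9,0,0.2,0,0,0],
  ],
)

```text
clock: 3.25
position: [0.4558, 0.0295, 0.0784]
tool_rot: [-3.138, -0.01, 2.947]
force: [-13.6, 1.8, 9.4]
grip_width: 0.0005
finger_force: 8.6
```

>>> servo_tool(
  plan=[
    [0,-0.3,0,0,0,0,0],
    [0,-0.6,0,0,0,0,0],
  ],
)

```text
clock: 3.45
position: [0.4615, 0.0283, 0.0784]
tool_rot: [-3.138, -0.01, 2.947]
force: [-13.8, 3.2, 10.8]
grip_width: -0.0001
finger_force: 8.8
```

```bash
python3 -c "
from workcell import bot
from h import *
s=bot.observe();go(s,[-.07,0,.077])
f=bot.grab_frame('side');a=cv2.resize(f['frame'][170:270,200:330],None,fx=4,fy=4,interpolation=2)
f=bot.grab_frame('top');b=cv2.resize(f['frame'][130:230,210:280],None,fx=4,fy=4,interpolation=2)
cv2.imwrite('pics/s2.png',cv2.hconcat([a,b]))"
```

```text
t 3.45 stand [-73.6   1.6  78.4] F stand [-14.2   0.5  10.8] yaw err [-0.21 -0.58  0.02]
[-0.07, 0, 0.077] [-0.36 -0.16  0.13]
```

View pics/s2.png

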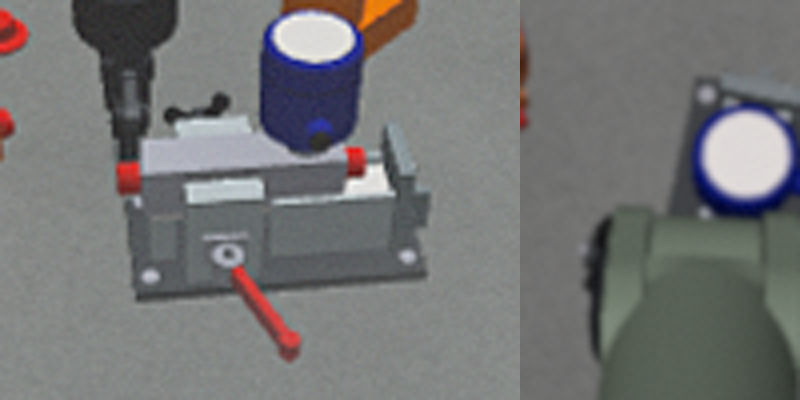

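```bash
python3 -c "
from workcell import bot
from h import *
p=bot.observe()['position']
c=lambda q:np.round((proj('side',q)-[200,170])*4)
print(c(p),c(stand(O,YAW,[[-.074,0,.078],[-.074,0,.097],[-.074,.03,.078],[-.058,0,.084],[-.08,0,.084],[-.08,.013,.084],[.138,0,.084],[.12,0,.084]])))"
```

```text
[[127. 181.]] [[126. 183.]
 [126. 165.]
 [123. 158.]
 [146. 176.]
 [118. 178.]
 [117. 167.]
 [391. 159.]
 [369. 161.]]
```

```bash
python3 -c "
from workcell import bot
from h import *
s=bot.observe();f=bot.grab_frame('wrist')
a=f['frame'][170:330,150:370].copy();a=cv2.resize(a,None,fx=3.6,fy=3.6,interpolation=2)
a=cv2.convertScaleAbs(a,alpha=1.6,beta=30)
cv2.imwrite('pics/w3.png',a)"
```

```text
(no output)
```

View pics/w3.png

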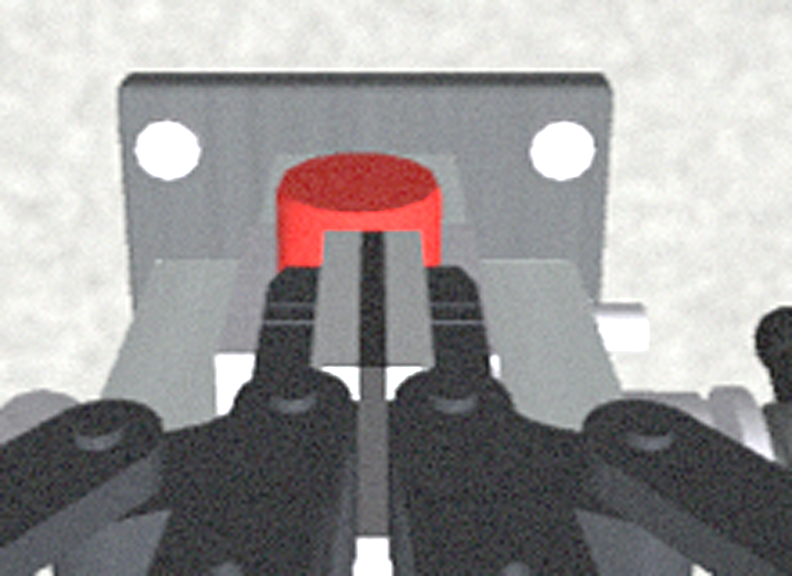

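The closed fingertips are resting on top of the cap: the real tips sit about 19 mm above the reported TCP. I'll lift, back off, go lower and push again.

>>> servo_tool(
  plan=[
    [0,0,0,-2,0.2,0.58,0],
    [0,0,0,-2,0.2,0.58,0],
    [0,3.5,0,-2,0.2,0.58,0],
    [0,4.5,0,-1,0.2,0.58,0],
    [0,4.5,0,2.3,0.2,0.58,0],
    [0,4.5,0,2.3,0.2,0.58,0],
    [0,3,0,2.3,0.2,0.58,0],
    [0,2,0,2.3,0.2,0.58,0],
    [0,2,0,2.3,0.2,0.58,0],
  ],
)

```text
clock: 4.5
position: [0.4455, 0.0316, 0.0564]
tool_rot: [-3.135, -0.014, 2.946]
force: [-1.3, -0.1, 0.2]
grip_width: -0.0001
finger_force: 0.0
```

```bash
python3 -c "
from workcell import bot
from h import *
go(bot.observe(),[-.07,0,.055])"
```

```text
t 4.5 stand [-90.    1.7  56.4] F stand [-1.2 -0.3  0.2] yaw err [-0.37 -0.82 -0.05]
[-0.07, 0, 0.055] [-2.   -0.17  0.12]
```

>>> servo_tool(
  plan=[
    [0,-0.4,0,0,-0.37,-0.82,0],
    [0,-0.8,0,0,-0.37,-0.82,0],
    [0,-1.2,0,0,-0.37,-0.82,0],
    [0,-1.5,0,0,-0.37,-0.82,0],
  ],
)

```text
clock: 4.9
position: [0.4564, 0.0293, 0.0558]
tool_rot: [-3.141, -0.005, 2.947]
force: [-15.4, 3.8, 13.0]
grip_width: -0.0003
finger_force: 8.1
```

>>> servo_tool(
  plan=[
    [0,-0.4,0,0,0,0,0],
    [0,-0.7,0,0,0,0,0],
  ],
)

```text
clock: 5.1
position: [0.4633, 0.028, 0.0557]
tool_rot: [-3.141, -0.005, 2.947]
force: [-13.0, 2.1, 8.9]
grip_width: 0.0001
finger_force: 6.7
```

```bash
python3 -c "
from workcell import bot
from h import *
go(bot.observe(),[-.07,0,.055])"
```

```text
t 5.1 stand [-71.7   1.6  55.7] F stand [-13.2  -0.5   8.9] yaw err [-0.01 -0.27  0.02]
[-0.07, 0, 0.055] [-0.17 -0.16  0.07]
```

```bash
cat >> h.py <<'E'
def caps(frame):
    h=cv2.cvtColor(frame,cv2.COLOR_BGR2HSV);m=cv2.inRange(h,(0,150,80),(6,255,255))|cv2.inRange(h,(174,150,80),(180,255,255))
    n,l,sx,c=cv2.connectedComponentsWithStats(m[180:270]);return [(np.array([x[0],x[1]+180,x[2],x[3],x[4]])) for x in sx[1:] if x[4]>8 and 210<x[0]<320]
E
python3 -c "
from workcell import bot
from h import *
f=bot.grab_frame('side')
print(caps(f['frame'])); a=cv2.imread('pics/side0.png');print(caps(cv2.resize(a,(512,384),interpolation=cv2.INTER_AREA)))
P=stand(O,YAW,[[x,0,.084] for x in (-.1,-.09,-.08,-.07,-.058)]+[[x,-.004,.084] for x in (.1,.11,.12,.138)]);print(np.round(proj('side',P),1))
cv2.imwrite('pics/s4.png',cv2.resize(f['frame'][170:270,200:330],None,fx=5,fy=5,interpolation=2))
"
```

```text
[array([294, 206,   4,   7,  26], dtype=int32), array([236, 210,   6,   8,  38], dtype=int32), array([258, 237,  17,  20,  61], dtype=int32)]
[array([284, 207,   4,   7,  26], dtype=int32), array([227, 211,   5,   7,  33], dtype=int32), array([258, 237,  16,  19,  51], dtype=int32)]
[[223.2 214.9]
 [226.4 214.7]
 [229.6 214.5]
 [232.8 214.3]
 [236.6 214. ]
 [286.4 211.5]
 [289.5 211.3]
 [292.5 211.1]
 [298.1 210.7]]
```

View pics/s4.png

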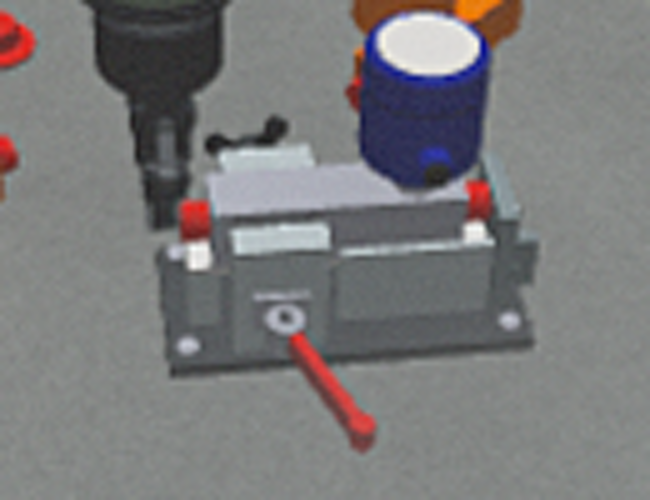

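>>> servo_tool(
  plan=[
    [0,-0.2,0,0,0,0,0],
    [0,-0.4,0,0,0,0,0],
  ],
)

```text
clock: 5.35
position: [0.4635, 0.0278, 0.0554]
tool_rot: [-3.141, -0.012, 2.947]
force: [-41.5, 9.6, 29.7]
grip_width: -0.0
finger_force: 21.8
```

```bash
python3 -c "
from workcell import bot
from h import *
go(bot.observe(),[-.07,0,.055]);print(caps(bot.grab_frame('side')['frame']))"
```

```text
t 5.35 stand [-71.5   1.4  55.4] F stand [-42.6   1.4  29.7] yaw err [-0.05 -0.68  0.05]
[-0.07, 0, 0.055] [-0.15 -0.14  0.03]
[array([294, 206,   4,   7,  27], dtype=int32), array([237, 210,   5,   8,  34], dtype=int32), array([258, 237,  17,  20,  59], dtype=int32)]
```

The meter is against the stop: force rose to 42 N with no movement, and the far cap reaches the stop in the image. Backing off and going to the far side of the lever.

>>> servo_tool(
  plan=[
    [0,2,0,0,0,0,0],
    [0,4,0,0,0,-0.6,0],
    [0,4,0,-4,0,-0.6,0],
    [0,4,-2,-8,0,-0.6,0],
    [0,2,-6,-8,0,-0.6,0],
    [0,0,-10,-8,0,-0.6,0],
    [0,-3,-14,-8,0,-0.6,0],
    [0,-7,-15,-8,0,-0.6,0],
    [0,-11,-15,-8,0,-0.6,0],
    [0,-13.5,-15,-8,0,-0.6,0],
  ],
)

```text
clock: 6.4
position: [0.5753, -0.1474, 0.1358]
tool_rot: [3.142, 0.011, 2.946]
force: [-0.8, 1.4, 0.4]
grip_width: -0.0002
finger_force: 0.0
```

```bash
python3 -c "
from workcell import bot
from h import *
s=bot.observe();go(s,[.065,-.15,.022],[.014,-.147,.022])
f=bot.grab_frame('side');print(caps(f['frame']))
f=bot.grab_frame('wrist');print(wproj(s,f,[[0,-.067,.05],[.0315,-.153,.05]]))
cv2.imwrite('pics/w5.png',f['frame'])"
```

```text
t 6.4 stand [  72.1 -148.8  135.8] F stand [-1.   1.3  0.4] yaw err [ 0.    0.66 -0.06]
[0.065, -0.15, 0.022] [ 0.84 -0.12 11.37]
[0.014, -0.147, 0.022] [ 5.94  0.17 11.32]
[array([270, 185,   2,   6,  10], dtype=int32), array([236, 210,   6,   8,  40], dtype=int32), array([258, 237,  17,  20,  60], dtype=int32)]
[[357.95785947  96.03130775]
 [247.21600794 136.87207558]]
```

>>> servo_tool(
  plan=[
    [0,0.8,-0.1,4,0,0.66,0],
    [0,0.8,-0.1,8,0,0.66,0],
    [0,0.8,-0.1,11.3,0,0.66,0],
    [0,0.8,-0.1,11.3,0,0.66,0],
    [0,2.5,0,11.3,0,0.66,0],
    [0,4,0.1,11.3,0,0.66,0],
    [0,5.2,0.1,11.3,0,0.66,0],
    [0,6,0.1,11.3,0,0.66,0],
    [0,6,0.1,11.3,0,0.66,0],
  ],
)

```text
clock: 7.4
position: [0.5154, -0.134, 0.0234]
tool_rot: [3.141, -0.001, 2.946]
force: [0.2, -0.3, 0.7]
grip_width: 0.0
finger_force: 0.0
```

```bash
cat >> h.py <<'E'
def lever(verbose=0):
    "lever angle from the red lever's pixels in the side view (z=.05 plane, fitted ray from pivot)"
    from workcell import bot
    fr=bot.grab_frame('side')['frame'];h=cv2.cvtColor(fr,cv2.COLOR_BGR2HSV)
    m=cv2.inRange(h,(0,140,70),(6,255,255))|cv2.inRange(h,(174,140,70),(180,255,255))
    q=[]
    for v,u in np.argwhere(m>0):
        p=st(ray('side',u,v,.055));r=np.hypot(p[0],p[1]+.067)
        if .03<r<.105 and p[1]<-.05:q.append([p[0],p[1]+.067])
    q=np.array(q);
    if len(q)<8: return None
    a=np.median(np.arctan2(q[:,0],-q[:,1]));return round(.63-a,3),len(q)
E
python3 -c "
from h import *
from workcell import bot
go(bot.observe());print(lever())"
```

```text
t 7.4 stand [  10.7 -147.2   23.4] F stand [ 0.2 -0.3  0.7] yaw err [ 0.01 -0.04 -0.02]
(np.float64(0.716), 61)
```

>>> servo_tool(
  plan=[
    [0,-1.5,0,0,0,0,0],
    [0,-1.5,0,-4,0,0,0],
    [0,-1.5,0,-9,0,0,0],
    [0,2,2,-12.5,0,0,0],
    [0,5,6,-12.5,0,0,0],
    [0,6,11,-12.5,0,0,0],
    [0,6,16,-12.5,0,0,0],
    [0,6,21,-12.5,0,0,0],
    [0,4,24,-12.5,0,0,0],
    [0,1,25.5,-12.5,0,0,0],
  ],
)

```text
clock: 8.45
position: [0.5559, 0.1228, 0.1476]
tool_rot: [3.14, -0.002, 2.952]
force: [-0.4, 0.1, 0.3]
grip_width: 0.0001
finger_force: 0.0
```

```bash
python3 -c "
from h import *
from workcell import bot
s=bot.observe();go(s);print(lever())
f=bot.grab_frame('wrist');a=f['frame'].copy()
P=wproj(s,f,[[0,.096,.05],[0,.096,.088],[.038,.096,.05],[-.038,.096,.05]]);print(P)
for p in P: cv2.circle(a,tuple(int(v) for v in p),2,(0,255,0),-1)
b=cv2.resize(a[100:320,130:380],None,fx=2,fy=2);g=bot.grab_frame('side')['frame'][185:215,235:265]
g=cv2.resize(g,(300,300),interpolation=2);g=cv2.copyMakeBorder(g,0,140,0,0,0)
cv2.imwrite('pics/w6.png',cv2.convertScaleAbs(cv2.hconcat([b,g]),alpha=1.5,beta=20))"
```

```text
t 8.45 stand [  0.7 112.5 147.6] F stand [-0.4  0.   0.3] yaw err [ 0.09 -0.12  0.29]
(np.float64(0.716), 57)
[[233.59878644 181.43477171]
 [230.75900057 195.09069546]
 [234.14553676 221.16916346]
 [233.00490246 138.2750011 ]]
```

View pics/w6.png

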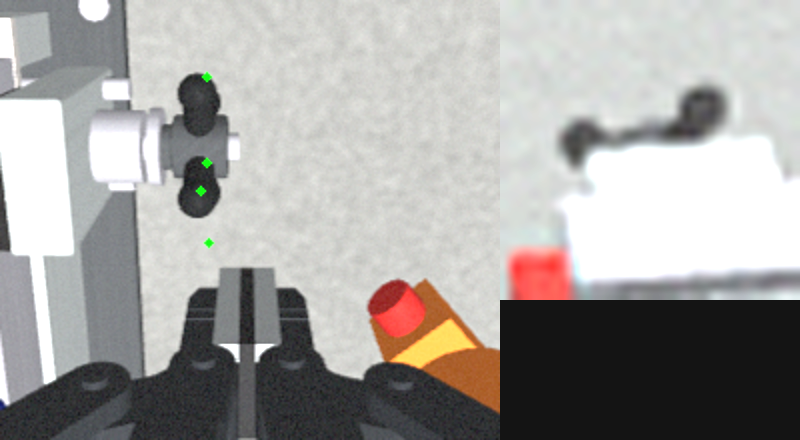

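```bash
python3 -c "
from h import *
from workcell import bot
s=bot.observe();go(s);f=bot.grab_frame('wrist')
print(wproj(s,f,[[0,.093,.05],[0,.093,.064],[-.03,.049,.1],[.03,.049,.1]]+[[x,.093,.077] for x in(-.027,.027)]))
print(wray(s,f,230,146,.077),wray(s,f,229,197,.077),wray(s,f,230,172,.064))
a=f['frame'][100:320,130:380];cv2.imwrite('pics/w7.png',a)
b=cv2.imread('pics/w6.png')
print(cv2.phaseCorrelate(np.float32(cv2.cvtColor(cv2.resize(b[:,:500],(250,220)),6)),np.float32(cv2.cvtColor(cv2.convertScaleAbs(a,alpha=1.5,beta=20),6))))
"
```

```text
t 8.6 stand [  2.4 108.7 147. ] F stand [-0.6 -1.1 -0.4] yaw err [-0.02 -0.07  0.05]
[[234.69244606 179.797452  ]
 [233.75679688 184.33992547]
 [166.98676574 157.81513172]
 [173.47306989 235.88548923]
 [232.1548948  155.60299562]
 [233.40129543 220.27415027]]
[-0.03444066  0.09149442  0.077     ] [0.00675122 0.08982203 0.077     ] [-0.01064087  0.09007967  0.064     ]
((0.24236294417447368, 0.3299369988896643), 0.3773350705634223)
```

```bash
python3 -c "
from h import *
for z in(.073,.077,.08):
  print(z,st(ray('side',243.,199,z)),st(ray('side',255.5,195.5,z)))
print(st(ray('top',346/1.5-.2,291/1.5-.2,.06)))
print(proj('side',stand(O,YAW,[[-.027,.093,.077],[.027,.093,.077],[0,-.067,.055]])))
"
```

```text
0.073 [-0.02949895  0.08338102  0.073     ] [0.01430192 0.09742958 0.073     ]
0.077 [-0.02996635  0.0786819   0.077     ] [0.0136116  0.09265896 0.077     ]
0.08 [-0.03031689  0.07515755  0.08      ] [0.01309386 0.08908098 0.08      ]
[-0.00440001  0.09287484  0.06      ]
[[243.45964889 196.19403064]
 [259.43395995 195.18657178]
 [257.43133729 234.44392302]]
```

Combining views: the nut is at x≈0, y≈0.093. One arm leans about 25° from vertical toward +x and the other about 60° toward -x. First stroke pushes the +25° arm toward stand -x.

>>> servo_tool(
  plan=[
    [0,-4.3,-1.4,0,0,0,0],
    [0,-4.5,-1.4,2,0,0,0],
    [0,-4.5,-1.4,6,0,0,0],
    [0,-4.5,-1.4,10,0,0,0],
    [0,-4.5,-1.4,10,0,0,0],
    [0,-3.5,-1.4,10,0,0,0],
    [0,-2.8,-1.4,10,0,0,0],
    [0,-2.1,-1.4,9.8,0,0,0],
    [0,-1.4,-1.4,9.6,0,0,0],
    [0,-0.8,-1.4,9.4,0,0,0],
  ],
)

```text
clock: 9.65
position: [0.5628, 0.1025, 0.0563]
tool_rot: [3.14, 0.005, 2.946]
force: [7.3, -5.1, 3.9]
grip_width: -0.0
finger_force: 4.0
```

```bash
python3 -c "
from h import *
from workcell import bot
s=bot.observe();go(s);print(lever())
g=bot.grab_frame('side')['frame'][180:220,225:275]
cv2.imwrite('pics/g8.png',cv2.resize(g,None,fx=8,fy=8,interpolation=2))"
```

```text
t 9.65 stand [11.4 94.  56.3] F stand [ 8.1 -3.6  3.9] yaw err [ 0.12  0.28 -0.04]
(np.float64(0.715), 58)
```

View pics/g8.png

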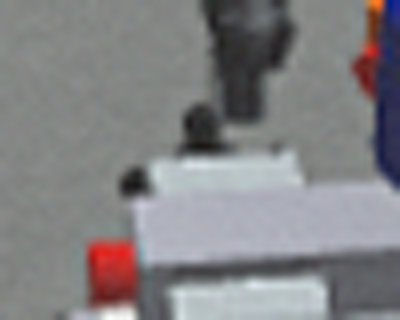

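>>> servo_tool(
  plan=[
    [0,0.6,0,0,0,0,0],
    [0,1.2,0,-0.1,0,0,0],
    [0,1.2,0,-0.1,0,0,0],
    [0,0.9,0,-4,0,0,0],
    [0,-2,0,-4,0,0,0],
    [0,-4,0,-3.5,0,0,0],
    [0,-4,0,0.9,0,0,0],
    [0,-4,0,0.9,0,0,0],
    [0,-3,0,0.9,0,0,0],
    [0,-2.2,0,0.8,0,0,0],
  ],
)

```text
clock: 10.75
position: [0.5815, 0.099, 0.0471]
tool_rot: [3.141, -0.001, 2.947]
force: [0.1, 0.4, 1.0]
grip_width: 0.0
finger_force: 0.0
```

>>> servo_tool(
  plan=[
    [0,0.8,0,-0.1,0,0,0],
    [0,1.6,0,-0.3,0,0,0],
    [0,2.4,0,-0.6,0,0,0],
    [0,3.2,0,-0.9,0,0,0],
    [0,3.5,0,-1,0,0,0],
  ],
)

```text
clock: 11.25
position: [0.5483, 0.1055, 0.056]
tool_rot: [3.141, 0.001, 2.946]
force: [6.7, -0.5, 2.3]
grip_width: 0.0004
finger_force: 3.0
```

```bash
python3 -c "
from h import *
from workcell import bot
s=bot.observe();go(s);print(lever())"
```

```text
t 11.25 stand [-3.4 94.1 56. ] F stand [6.7 0.8 2.3] yaw err [ 0.05  0.05 -0.01]
(np.float64(0.718), 56)
```

>>> servo_tool(
  plan=[
    [0,0,0,-3.5,0,0,0],
    [0,-3,0,-3.8,0,0,0],
    [0,-5.5,0,-3,0,0,0],
    [0,-5.5,0,0.9,0,0,0],
    [0,-5,0,0.9,0,0,0],
    [0,-4,0,0.9,0,0,0],
    [0,-3,0,0.8,0,0,0],
    [0,-2,0,0.6,0,0,0],
    [0,-1,0,0.3,0,0,0],
    [0,0,0,0,0,0,0],
  ],
)

```text
clock: 12.3
position: [0.5473, 0.1057, 0.0561]
tool_rot: [3.141, -0.001, 2.947]
force: [6.9, -1.0, 1.1]
grip_width: -0.0003
finger_force: 3.1
```

```bash
python3 -c "
from h import *
from workcell import bot
s=bot.observe();go(s);print(lever())"
```

```text
t 12.3 stand [-4.4 94.1 56.1] F stand [6.9 0.3 1.1] yaw err [ 0.05 -0.03  0.01]
(np.float64(0.718), 56)
```

>>> servo_tool(
  plan=[
    [0,0,0,-3.5,0,0,0],
    [0,-3,0,-3.8,0,0,0],
    [0,-5.5,0,-3,0,0,0],
    [0,-5.5,0,0.9,0,0,0],
    [0,-5,0,0.9,0,0,0],
    [0,-4,0,0.9,0,0,0],
    [0,-3,0,0.8,0,0,0],
    [0,-2,0,0.6,0,0,0],
  ],
)

```text
clock: 13.15
position: [0.5665, 0.102, 0.0504]
tool_rot: [3.141, -0.001, 2.947]
force: [0.4, -0.8, -0.4]
grip_width: -0.0002
finger_force: 0.0
```

```bash
python3 -c "
from h import *
from workcell import bot
s=bot.observe();go(s);print(lever())"
```

```text
t 13.15 stand [15.2 94.2 50.4] F stand [ 0.6 -0.7 -0.4] yaw err [ 0.05 -0.05  0.01]
(np.float64(0.718), 56)
```

>>> servo_tool(
  plan=[
    [0,1,0,-0.3,0,0,0],
    [0,2,0,-0.6,0,0,0],
  ],
)

```text
clock: 13.4
position: [0.5472, 0.1055, 0.0557]
tool_rot: [3.141, -0.001, 2.947]
force: [7.7, -1.8, 0.8]
grip_width: 0.0
finger_force: 3.1
```

```bash
python3 -c "
from h import *
from workcell import bot
s=bot.observe();go(s);print(lever())"
```

```text
t 13.4 stand [-4.5 94.  55.7] F stand [ 7.9 -0.2  0.8] yaw err [ 0.03 -0.06 -0.  ]
(np.float64(0.718), 56)
```

>>> servo_tool(
  plan=[
    [0,0,0,-4,0,0,0],
    [0,0,0,-7,0,0,0],
    [0,0,0,-7,0,0,0],
  ],
)

```text
clock: 13.75
position: [0.5495, 0.1056, 0.1287]
tool_rot: [3.139, 0.003, 2.946]
force: [0.0, -0.0, -0.6]
grip_width: 0.0004
finger_force: 0.0
```

```bash
cat >> h.py <<'E'
def nutmap():
    from workcell import bot
    g=bot.grab_frame('side')['frame'][186:208,236:268].max(2)
    for i,r in enumerate(g): print(186+i,''.join('#' if v<45 else '+' if v<75 else '.' for v in r))
E
python3 -c "
from h import *
nutmap()
for p in (-45,-25,0,25,45): print(p,np.round(proj('side',stand(O,YAW,[[.032*np.sin(-np.radians(p)),.09,.05+.032*np.cos(np.radians(p))]])),1))"
```

```text
186 ................................
187 ................................
188 ................................
189 ................................
190 ................................
191 ................................
192 ................................
193 ................................
194 ................................
195 .........##+....................
196 ........+#+#+........+++........
197 .........#+##+......+###........
198 ..........+###+..++++++.........
199 ................................
200 ................................
201 ................................
202 ................................
203 ................................
204 ................................
205 ................................
206 ................................
207 ................................
-45 [[258.2 196.8]]
-25 [[255.6 195.5]]
0 [[251.6 195.1]]
25 [[247.6 196.1]]
45 [[244.8 197.7]]
```

The nut arms now stand at about +38° and -52°. The fingertips are passing over the trailing arm (real tip offset is about 28 mm), so I'll stroke lower.

>>> servo_tool(
  plan=[
    [0,-3,0,0,0,0,0],
    [0,-5.4,0,1,0,0,0],
    [0,-5.4,0,5,0,0,0],
    [0,-5.4,0,9.3,0,0,0],
    [0,-5.4,0,9.3,0,0,0],
    [0,-4.2,0,9.3,0,0,0],
    [0,-3.2,0,9.3,0,0,0],
    [0,-2.4,0,9.2,0,0,0],
  ],
)

```text
clock: 14.6
position: [0.583, 0.0986, 0.0392]
tool_rot: [3.137, 0.022, 2.944]
force: [50.9, -15.6, 37.0]
grip_width: -0.0
finger_force: 27.4
```

```bash
python3 -c "
from h import *
from workcell import bot
s=bot.observe();go(s);print(lever());nutmap()"
```

```text
t 14.6 stand [32.  94.1 39.2] F stand [52.9 -5.5 37. ] yaw err [ 0.26  1.26 -0.17]
(np.float64(0.716), 57)
186 .....................+++......+.
187 ......................++++...+++
188 ......................#+++++++#.
189 ......................+++++++++.
190 ......................+++++++#..
191 ......................++++++++..
192 ......................++++++....
193 .......................+++++....
194 .......................++++.....
195 ...................#++.++++.....
196 .......+..........+++++++++.....
197 ......+#++.......+####+++++.....
198 ......#+###+++.++##++...........
199 ......++........................
200 ................................
201 ................................
202 ................................
203 ................................
204 ................................
205 ................................
206 ................................
207 ................................
```

>>> servo_tool(
  plan=[
    [0,-1.5,0,-0.5,0,0,0],
    [0,-2.2,0,0,0.26,1.26,-0.17],
    [0,-2.2,0,2,0.26,1.26,-0.17],
    [0,-2.2,0,2,0.26,1.26,-0.17],
    [0,-1,0,2,0.26,1.26,-0.17],
    [0,0,0,2,0.26,1.26,-0.17],
  ],
)

```text
clock: 15.3
position: [0.5779, 0.0999, 0.0169]
tool_rot: [-3.14, -0.01, 2.948]
force: [46.4, -11.9, 21.1]
grip_width: -0.0004
finger_force: 23.2
```

```bash
python3 -c "
from h import *
from workcell import bot
s=bot.observe();go(s);print(lever());nutmap()"
```

```text
t 15.3 stand [26.7 94.3 16.9] F stand [47.8 -2.7 21.1] yaw err [-0.1  -0.57  0.09]
(np.float64(0.718), 56)
186 ...................++++#+...++..
187 ....................#++++...++..
188 ....................#++++...++..
189 ....................#++++...++..
190 ....................#++++.......
191 ....................+++......+..
192 .....................++++....++.
193 .....................+++++..+++.
194 ..................##+++++++++#+.
195 .................+++++++++++++..
196 .................#+++++++++#+...
197 ......+.........+#++++##+++.....
198 .....+###...++++###+..+...+.....
199 .....+++........................
200 .....+#.........................
201 ......+.........................
202 ................................
203 ................................
204 ................................
205 ................................
206 ................................
207 ................................
```

Rubber friction jams the push when the motion is purely horizontal against a strongly leaning arm. I'll back off and follow a circular path (rising, then level) about the nut axis.

>>> servo_tool(
  plan=[
    [0,-2,-0.1,0,0,0,0],
    [0,-2.2,-0.2,-2.6,-0.1,-0.57,0],
    [0,-2,-0.2,-2.7,-0.1,-0.57,0],
    [0,-1,-0.2,-2.8,-0.1,-0.57,0],
    [0,-0.3,-0.2,-3.1,-0.1,-0.57,0],
    [0,0.5,-0.2,-3.3,-0.1,-0.57,0],
    [0,1.4,-0.2,-3.3,-0.1,-0.57,0],
  ],
)

```text
clock: 16.1
position: [0.5595, 0.1013, 0.0479]
tool_rot: [-3.14, -0.009, 2.949]
force: [9.8, -2.8, 8.3]
grip_width: 0.0001
finger_force: 4.9
```

```bash
python3 -c "
from h import *
from workcell import bot
s=bot.observe();go(s);print(lever());nutmap()"
```

```text
t 16.1 stand [ 8.4 92.2 47.9] F stand [10.2 -0.9  8.3] yaw err [-0.09 -0.51  0.14]
(np.float64(0.718), 56)
186 ...............+++++...++.......
187 ...............++++++++#........
188 ...............+++++++++........
189 ...............+++++++#+........
190 ...............+#++++++.........
191 ................+++++...........
192 ................++++............
193 ................+++++...........
194 ...........+#++.+++++...........
195 ...........#+++.++++............
196 ..........+#+++.++++............
197 ...........++#+.+++.............
198 ...........+###+......++........
199 ................................
200 ................................
201 ................................
202 ................................
203 .....+#.........................
204 ................................
205 ................................
206 ................................
207 ................................
```

>>> servo_tool(
  plan=[
    [0,0.6,0,-0.3,0,-0.5,0],
    [0,1,0,-0.6,0,-0.5,0],
    [0,0.8,0,-4.2,0,-0.5,0],
    [0,-2,0,-4.2,0,-0.5,0],
    [0,-4.6,0,-3,0,-0.5,0],
    [0,-4.6,0,0.9,0,-0.5,0],
    [0,-4.3,0,0.9,0,-0.5,0],
    [0,-3.4,0,0.8,0,-0.5,0],
    [0,-2.9,0,0.4,0,-0.5,0],
    [0,-2.4,0,0.1,0,-0.5,0],
  ],
)

```text
clock: 17.2
position: [0.5827, 0.0963, 0.0478]
tool_rot: [-3.14, -0.0, 2.949]
force: [10.7, -5.5, 1.4]
grip_width: -0.0001
finger_force: 5.8
```

>>> servo_tool(
  plan=[
    [0,0.7,0,-0.2,0,0,0],
    [0,1.4,0,-0.3,0,0,0],
  ],
)

```text
clock: 17.4
position: [0.572, 0.0988, 0.0526]
tool_rot: [-3.142, 0.006, 2.948]
force: [19.1, -9.1, 25.4]
grip_width: -0.0003
finger_force: 15.3
```

```bash
python3 -c "
from h import *
from workcell import bot
s=bot.observe();go(s);print(lever());nutmap()"
```

```text
t 17.4 stand [21.1 92.1 52.6] F stand [20.5 -5.3 25.4] yaw err [-0.    0.34  0.1 ]
(np.float64(0.716), 57)
186 ...................#+++++++#....
187 ...................+++++++++....
188 ...................+++++++#.....
189 ...................++++++++.....
190 ....................+++++.......
191 ....................+++++.......
192 ....................+++++.......
193 ....................+++++.......
194 ................+++.++++........
195 ...............++++.++++........
196 ...............++++.............
197 ...............+##+.............
198 .............++###..............
199 .....+++........................
200 .....##.........................
201 ....+##.........................
202 .....##.........................
203 ................................
204 ................................
205 ................................
206 ................................
207 ................................
```

>>> servo_tool(
  plan=[
    [0,0.4,0,-0.3,0,0,0],
    [0,1.1,0,-0.3,0,0,0],
    [0,1.8,0,-0.2,0,0.3,0],
    [0,2.3,0,-0.2,0,0.3,0],
  ],
)

```text
clock: 17.9
position: [0.5468, 0.1042, 0.0537]
tool_rot: [3.142, -0.004, 2.949]
force: [8.7, -0.4, 1.8]
grip_width: 0.0004
finger_force: 3.2
```

```bash
python3 -c "
from h import *
from workcell import bot
s=bot.observe();go(s);print(lever());nutmap()"
```

```text
t 17.9 stand [-4.6 92.6 53.7] F stand [8.6 1.3 1.8] yaw err [ 0.   -0.26  0.14]
(np.float64(0.716), 57)
186 ...........#+++++++#............
187 ...........#++++++#+............
188 ...........+#+++++#.............
189 ...........+#++++++.............
190 ............+++++...............
191 .............++++...............
192 .............++++...............
193 .............++++...............
194 .............#+++...............
195 .........++.+++++...............
196 ........++++.........++.........
197 ........##++........+###........
198 ........+#####+...+#++++........
199 ................................
200 ................................
201 ................................
202 ................................
203 ................................
204 ................................
205 ................................
206 ................................
207 ................................
```

>>> servo_tool(
  plan=[
    [0,-0.2,0,-3.5,0,-0.26,0.1],
    [0,-3.2,0,-3.8,0,-0.26,0.1],
    [0,-5.7,0,-2.5,0,-0.26,0.1],
    [0,-5.7,0,1.4,0,-0.26,0.1],
    [0,-5.4,0,1.4,0,-0.26,0.1],
    [0,-4.7,0,1.3,0,-0.26,0.1],
    [0,-4.2,0,0.9,0,-0.26,0.1],
    [0,-3.7,0,0.5,0,-0.26,0.1],
    [0,-3,0,0.2,0,-0.26,0.1],
    [0,-2.3,0,0,0,-0.26,0.1],
  ],
)

```text
clock: 19.0
position: [0.5705, 0.0992, 0.0542]
tool_rot: [-3.141, 0.002, 2.947]
force: [13.2, -6.3, 11.7]
grip_width: -0.0
finger_force: 8.8
```

>>> servo_tool(
  plan=[
    [0,0.8,0,0,0,0,0],
    [0,1.5,0,0,0,0,0],
    [0,2.3,0,0,0,0,0],
    [0,2.4,0,0,0,0,0],
  ],
)

```text
clock: 19.4
position: [0.5448, 0.104, 0.054]
tool_rot: [-3.141, -0.001, 2.947]
force: [1.1, -5.7, 14.0]
grip_width: 0.0
finger_force: 6.1
```

```bash
python3 -c "
from h import *
from workcell import bot
s=bot.observe();go(s);print(lever());nutmap()"
```

```text
t 19.4 stand [-6.5 92.  54. ] F stand [ 2.2 -5.4 14. ] yaw err [-0.04 -0.08  0.05]
(np.float64(0.716), 57)
186 ...........#++++++++............
187 ...........##+++++#.............
188 ...........++++++#+.............
189 ...........#+++++++.............
190 ...........++++++...............
191 ............+++++...............
192 ............+++++...............
193 ............++++................
194 ............+++++...............
195 .........++.+#+++...............
196 ........++++.........+..........
197 ........##++.........#++........
198 ........+####+.++..+#+++........
199 ................................
200 ................................
201 ................................
202 ................................
203 ................................
204 ................................
205 ................................
206 ................................
207 ................................
```

>>> servo_tool(
  plan=[
    [0,-0.2,0,-3.5,0,0,0],
    [0,-3.4,0,-3.8,0,0,0],
    [0,-5.9,0,-2.5,0,0,0],
    [0,-5.9,0,1.4,0,0,0],
    [0,-5.6,0,1.4,0,0,0],
    [0,-4.9,0,1.3,0,0,0],
    [0,-4.4,0,0.9,0,0,0],
    [0,-3.9,0,0.5,0,0,0],
    [0,-3.2,0,0.2,0,0,0],
    [0,-2.5,0,0,0,0,0],
  ],
)

```text
clock: 20.5
position: [0.5722, 0.099, 0.0545]
tool_rot: [-3.142, 0.004, 2.947]
force: [14.3, -6.1, 15.5]
grip_width: 0.0002
finger_force: 10.7
```

>>> servo_tool(
  plan=[
    [0,0.8,0,0,0,0,0],
    [0,1.5,0,0,0,0,0],
    [0,2.3,0,-0.1,0,0,0],
    [0,2.3,0,-0.2,0,0,0],
  ],
)

```text
clock: 20.9
position: [0.5473, 0.104, 0.0562]
tool_rot: [-3.141, -0.0, 2.948]
force: [2.7, -3.3, 9.9]
grip_width: -0.0001
finger_force: 5.1
```

```bash
python3 -c "
from h import *
from workcell import bot
s=bot.observe();go(s);print(lever());nutmap()"
```

```text
t 20.9 stand [-4.1 92.4 56.2] F stand [ 3.3 -2.7  9.9] yaw err [-0.01 -0.03  0.06]
(np.float64(0.625), 57)
186 ...........++++++++#+...........
187 ............##++++++............
188 ............+++++##+............
189 ............++++++..............
190 .............++++...............
191 .............++++...............
192 .............#+++...............
193 .............++++...............
194 .............#++#...............
195 ..........#+.++.................
196 .........##++...................
197 .........##++.........++........
198 ..........+###++....+++++.......
199 ................................
200 ................................
201 ................................
202 ................................
203 ................................
204 ................................
205 ................................
206 ................................
207 ................................
```

The lever was pressed back from 0.716 to 0.625, so the clamp starts to squeeze with the lever about straight out. Now back to the lever.

>>> servo_tool(
  plan=[
    [0,-0.2,0,-4,0,0,0],
    [0,0,0,-8.5,0,0,0],
    [0,2.5,-4,-8.5,0,0,0],
    [0,4.5,-8.5,-8.5,0,0,0],
    [0,4.5,-13.5,-8.5,0,0,0],
    [0,4.5,-18,-8.5,0,0,0],
    [0,3,-22,-8.5,0,0,0],
    [0,-0.5,-24,-8.5,0,0,0],
    [0,-4,-24,-8.5,0,0,0],
    [0,-5.5,-24,-5,0,0,0],
  ],
)

```text
clock: 22.0
position: [0.5588, -0.1436, 0.1078]
tool_rot: [-3.14, 0.004, 2.947]
force: [0.7, 0.8, -0.3]
grip_width: -0.0003
finger_force: 0.0
```

```bash
python3 -c "
from h import *
from workcell import bot
s=bot.observe();go(s,[.04,-.147,.015],[.02,-.147,.015]);print(lever(),caps(bot.grab_frame('side')['frame']))"
```

```text
t 22.0 stand [  55.2 -148.2  107.8] F stand [ 0.6  0.9 -0.3] yaw err [-0.09  0.24  0.01]
[0.04, -0.147, 0.015] [1.56 0.14 9.27]
[0.02, -0.147, 0.015] [3.56 0.14 9.26]
(np.float64(0.61), 55) [array([294, 206,   4,   7,  24], dtype=int32), array([236, 210,   6,   8,  38], dtype=int32), array([257, 237,   8,  22,  63], dtype=int32)]
```

>>> servo_tool(
  plan=[
    [0,0.5,0.1,4.5,0,0.2,0],
    [0,0.5,0.1,9.2,0,0.2,0],
    [0,1.5,0.1,9.2,0,0.2,0],
    [0,3,0.1,9.2,0,0.2,0],
    [0,4.2,0.1,9.2,0,0.2,0],
    [0,5.2,0,9.2,0,0.2,0],
    [0,6,0,9.2,0,0.2,0],
    [0,6,0,9.2,0,0.2,0],
  ],
)

```text
clock: 22.9
position: [0.4957, -0.1307, 0.0142]
tool_rot: [-3.14, -0.004, 2.948]
force: [5.8, -1.4, 1.4]
grip_width: 0.0003
finger_force: 2.6
```

```bash
python3 -c "
from h import *
from workcell import bot
s=bot.observe();go(s);print(lever())"
```

```text
t 22.9 stand [  -9.2 -147.8   14.2] F stand [ 5.9 -0.2  1.4] yaw err [-0.11 -0.26  0.07]
(np.float64(0.966), 37)
```

>>> servo_tool(
  plan=[
    [0,0.9,0.1,0,0,0,0],
    [0,1.8,0.3,0,0,0,0],
    [0,2.9,0.8,0,0,0,0],
    [0,3.9,1.4,0,0,0,0],
    [0,4.8,2.2,0,0,0,0],
    [0,5.3,2.7,0,0,0,0],
  ],
)

```text
clock: 23.55
position: [0.4494, -0.0942, 0.0143]
tool_rot: [-3.139, -0.004, 2.947]
force: [4.9, -3.7, 0.8]
grip_width: -0.0002
finger_force: 2.6
```

```bash
python3 -c "
from h import *
from workcell import bot
s=bot.observe();go(s);print(lever())"
```

```text
t 23.55 stand [ -61.7 -121.    14.3] F stand [ 5.5 -2.6  0.8] yaw err [-0.12 -0.21  0.05]
(np.float64(1.766), 33)
```

>>> servo_tool(
  plan=[
    [0,0.6,0.7,0,0,0,0],
    [0,1.1,1.4,0,0,0,0],
    [0,1.4,2,0,0,0,0],
    [0,1.5,2.4,0,0,0,0],
  ],
)

```text
clock: 24.0
position: [0.4375, -0.0669, 0.012]
tool_rot: [-3.139, -0.009, 2.948]
force: [0.5, -0.1, -0.1]
grip_width: -0.0003
finger_force: 0.0
```

```bash
python3 -c "
from h import *
from workcell import bot
s=bot.observe();go(s);print(lever())"
```

```text
t 24.0 stand [-78.7 -96.5  12. ] F stand [ 0.5 -0.  -0.1] yaw err [-0.13 -0.54  0.1 ]
(np.float64(2.141), 52)
```

>>> servo_tool(
  plan=[
    [0,0,0.4,0,0,0,0],
    [0,0,0.8,0,0,0,0],
  ],
)

```text
clock: 24.25
position: [0.4389, -0.0609, 0.0112]
tool_rot: [-3.137, -0.01, 2.947]
force: [-8.6, -31.8, 3.9]
grip_width: -0.0001
finger_force: 16.7
```

>>> servo_tool(
  plan=[
    [0,0,-1,0,0,0,0],
    [0,0,-4,0,0,0,0],
    [0,0,-7,-3,0,0,0],
    [0,0,-7,-8,0,0,0],
    [0,0,-7,-13,0,0,0],
    [0,0,-7,-14,0,0,0],
  ],
)

```text
clock: 24.85
position: [0.4288, -0.1295, 0.1556]
tool_rot: [-3.14, -0.004, 2.946]
force: [0.8, -0.0, -1.1]
grip_width: -0.0002
finger_force: 0.0
```

```bash
python3 -c "
from h import *
from workcell import bot
s=bot.observe();go(s);print(lever())
f=bot.grab_frame('side')['frame'];print(caps(f));cv2.imwrite('pics/end.png',cv2.resize(f[160:280,200:330],None,fx=4.5,fy=4.5,interpolation=2))"
```

```text
t 24.85 stand [ -75.1 -159.6  155.6] F stand [ 0.8  0.1 -1.1] yaw err [-0.12 -0.22 -0.02]
(np.float64(2.154), 77)
[array([294, 206,   4,   7,  26], dtype=int32), array([225, 235,  28,   4,  69], dtype=int32)]
```

View pics/end.png

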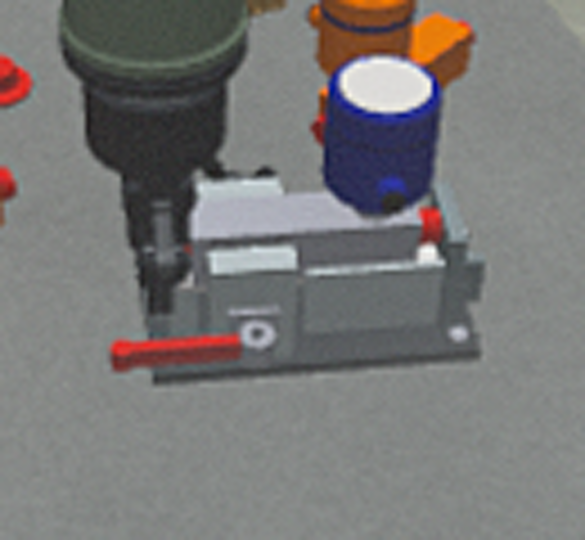

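The lever is folded shut along the jaw against its stop, the meter is upright against the end stop, and the gripper is clear. Handing in.

```bash
python3 -c "
from workcell import bot
print(bot.job_done())"
```

```text
the job is handed in; nothing more can be done
None
```

I handed the job in after about 25 s of the 67 s allowed, and no verdict came back. The meter is upright against the end stop. The nut was tightened until the lever went firm at about 0.6 rad, and the lever is folded shut against its stop. Closing it took about 6 N, at the low end of the 5 to 13 N for a well-set clamp, and I couldn't measure the jaw force directly.

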